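Match the sample gain to the reference ring and store it

TASK

On the two-channel amplifier console, turn only the small black inner pointer knob until its white line points at the orange mark on the silver outer ring; the ring itself is already set and must stay where it is. Then press the green button all the way in and let it go, leaving the knob on the mark. Do not knock over or push about the beaker and the vial that stand nearby.

Things in the scene. Friction and masses are not known exactly. Their poses are not given: they have to be found in the camera images.
- console: Grey amplifier box fixed to the bench, 170 (its x) x 130 (its y) x 50 mm high, flat black panel on top; origin at the centre of its underside, z up, x points along the panel from the green button to the knob pair (away from the robot at yaw 0). The pair's vertical axis lies 28 mm along +x from the centre, the button 56 mm along -x. Nothing else rises above the panel.
- knob_axis (a point): Point on the common vertical axis of ring and inner knob, at the height of the ring's flat top, 64 mm above the bench; axes parallel to the console's. On top of the ring sits the inner knob's round black skirt, 31 mm in diameter, 64 to 70 mm above the bench.
- coarse_ring (a joint): Angle (rad) of the silver knurled outer ring, 84 mm in diameter, 50 to 64 mm above the bench. 0 = its orange mark points along the console's +x; grows CLOCKWISE seen from above; range -2.6 to 2.6. Turns easily (about 0.035 N m friction, no detents) and stays where left. Starts between 1.0 and 1.8.
- ring_mark (a point): Orange mark on the flat top of the ring, 37 mm from the axis (it runs from 31 to 42 mm). Its own x axis points radially outward.
- fine_knob (a joint): Angle (rad) of the black inner knob. 0 = pointer along the console's +x; grows CLOCKWISE from above, same zero and sense as the ring: equal values = on the mark. Range -2.6 to 2.6; turns independently of the ring; 0.03 N m friction, no detents or spring, stays where left. Starts between -0.4 and 0.4, anticlockwise of the mark.
- knob_tip (a point): Pointer tip of the inner knob, top edge, 30 mm from the axis, 92 mm above the bench. The knob's skirt carries a straight upright bar through the axis: 30 mm long on the pointer side, 14 mm on the other, 11 mm thick (7 mm over the last 4 mm of the nose), 68 to 92 mm above the bench, so 4 mm clear over the ring outside the skirt. White line along its top to the tip.
- store_button (a joint): Travel of the green round push button in m: 0 released, 0.006 fully pressed; spring return, about 5 N fully down, pressed straight down.
- store_button_top (a point): Centre of the top face of the green button (26 mm diameter), 71 mm above the bench when released, in a black round housing 42 mm wide whose rim is 61 mm above the bench; moves with the button.
- beaker: Loose clear beaker, 54 mm diameter, 68 mm high, standing to the right of the console; origin at the centre of its underside.
- vial: Loose small capped vial, 23 mm diameter, 76 mm high, standing left of the console; origin at the centre of its underside.

How it is judged (in metres and radians):
On the way, in this order (a step that is already met when the one before it is completed fails the run):
1. the inner knob's pointer stands on the ring's orange mark (y of knob_tip in the frame of ring_mark between -0.0045 and 0.0045 m and x of knob_tip in the frame of ring_mark above -0.02 m), for 0.2 s.
2. the green button is pressed in while the pointer stands on the mark (all of step 1 and value of joint store_button above 0.0045 m), for 0.05 s.
At the end, for the whole second after the job is handed in: The pointer's tip lies within 4.5 mm sideways of the orange mark's radial line (about 0.15 rad, a third of a scale division), the ring's mark is within 4 mm (0.1 rad) of where it was at the start, and the button, pressed at least 4.5 mm of its 6 mm after the knob was set, has sprung back (all of step 1 and distance of ring_mark from where it was at the start of the episode below 0.004 m and value of joint store_button below 0.0015 m); the robot touches nothing.
It fails at once if the outer ring is turned by more than about 0.1 rad (distance of ring_mark from where it was at the start of the episode above 0.004 m).
It fails at once if the beaker is pushed about or knocked over (distance of beaker from where it was at the start of the episode above 0.03 m or angle between beaker's own z axis and vertical above 0.6 rad).
It fails at once if the vial is pushed about or knocked over (distance of vial from where it was at the start of the episode above 0.03 m or angle between vial's own z axis and vertical above 0.6 rad).
It also fails if it takes over 48 s, if anything falls off the work surface, if the arm or the gripper's body presses on something with over 40 N, if the wrist force passes 120 N, or if a joint passes its speed limit or range.

ROBOT

A 6-joint arm with a two-finger parallel gripper is mounted at the origin on a cart in front of the work surface, level with it; the furniture and walls round the work are solid. World frame = base frame: x ahead of the robot, y to its left, z up, the work surface at z = 0. Lengths are in m, angles in degrees, forces in N, time in s.
With the tool pointing down it reaches from about 0.3 to 0.85 m from the base axis. Payload 4.2 kg.
Tool frame: the origin (TCP) lies midway between the tips of the shut fingers; the grasp point (between the pads) lies 19 mm behind it (robot.tcp_to_grasp is the distance from the TCP to the grasp point, in m); z points along the fingers, y is the line along which they close (so a half turn about z gives the same grasp; the last joint's range is limited). The gripper opens to 91 mm and grips with 3 to 60 N. Pads are 32 mm wide; open, the fingers measure 118 mm over their backs; the gripper's body (76 mm by 178 mm) begins 60 mm behind the grasp point.
Start: joints at [66.177, 18.312, 89.639, -0, 72.044, -1.146], TCP at [0.222, 0.531, 0.214] pointing down, gripper open.
Joint ranges: [-177.97, 177.97], [-48.28, 115.42], [12.27, 149.76], [-77.06, 257.06], [2.81, 150.46], [-146.56, 146.56]. Speed limits (degrees/s): [147.25, 147.25, 180, 180, 180, 180].

INTERFACE

Orientations are given as a 3x3 rotation matrix whose columns are the frame's x, y, z axes.
In Python, from station import robot, get_image, camera_params, hand_in gives the robot as it stands. Calls block until the motion is done:
- robot.move_to(position, orientation): joint-space move of the TCP to a pose.
- robot.move_l(position, frame=None, max_speed=0.15): straight line of the TCP; frame=None keeps the orientation; max_speed is the mean speed in m/s.
- robot.move_joints(angles): joint-space move.
- robot.command_gripper(opening, grasp_force=None): finger opening in m; grasp_force is the grip in N (None keeps the last); returns when the fingers have stopped.
- robot.pause(seconds).
- robot.solve_ik(position, orientation): joint angles nearest the present ones, or None.
- get_image(name): name is "side" or "top" or "wrist"; returns (picture, depth): 384x512x3 uint8, blue, green, red; 384x512 float32, m along the optical axis (not along the pixel's ray), 0 where there is no reading.
- camera_params(name): a dict with "fx", "fy", "cx", "cy" (pixels), "eye" and "attitude" of the camera in the world. Camera axes: x right, y down, z forward; pixel columns grow to the right and rows downward; lengths in m; the calibration is good to about 2 mm. A picture is of the moment at which its call begins: read the wrist's pose just before it. camera_params takes no time and is no camera call; for the wrist camera it gives the pose at the moment of the call.
A pose or a line that the arm cannot do raises robot.PlanningError and nothing moves.
- hand_in(): hands the job in; it is judged then, once.
Readings, each from a call of its own:
- robot.read_t(): time.
- robot.read_qpos(): joint angles.
- robot.read_qvel(): joint speeds.
- robot.read_joint_efforts(): joint torques, N m.
- robot.read_tool_pos(): TCP position.
- robot.read_ee_rot(): TCP orientation.
- robot.read_contact_force(): force on the tool from outside, world axes, zero at the start.
- robot.read_ft_torque(): the same for the moment, N m.
- robot.read_gripper_width(): finger opening in m.
- robot.read_finger_force(): force on a finger pad.
Only numpy, scipy, OpenCV 4.12 (cv2) and the standard library are available. Lean on these libraries where they do the work, as an engineer would, in place of code of your own. Each camera call takes 0.05 s, during which the arm holds its last target. There are 200 camera calls.

## Working session

There is one attempt and no reset: what is moved stays moved. The work goes in short steps, each a Python script; the robot and the scene stay as the last script left them, time stands still between calls to the robot, and variables do not carry over. Pictures are saved under pics/ and viewed, at most 10 in all, crops included, and the job is handed in when it is done.

```bash
mkdir -p pics; ls; python3 - <<'E'
from station import robot,get_image,camera_params
import cv2,numpy as np
a,d=get_image("top"); b,e=get_image("side")
cv2.imwrite("pics/top.png",a);cv2.imwrite("pics/side.png",b)
np.savez("top.npz",a=a,d=d)
for n in("top","side"):print(camera_params(n))
print(robot.read_t(),robot.read_ee_rot())
E
```

```text
pics
{'fx': 382.35603200633597, 'fy': 382.35603200633597, 'cx': 258.9224406009725, 'cy': 187.45496879071788, 'eye': array([0.44136839, 0.26055499, 0.93756454]), 'attitude': array([[-0.01068987, -0.99486536,  0.10064118],
       [-0.99992062,  0.01130671,  0.00556071],
       [-0.00667008, -0.10057375, -0.99490725]])}
{'fx': 468.2335094666469, 'fy': 468.2335094666469, 'cx': 262.0397598319982, 'cy': 189.62850315218702, 'eye': array([0.44186785, 1.03427393, 0.64252451]), 'attitude': array([[-9.97107614e-01, -4.34367718e-02,  6.23670774e-02],
       [-7.60025626e-02,  5.71226757e-01, -8.17265931e-01],
       [-1.26349604e-04, -8.19642140e-01, -5.72875855e-01]])}
0.1 [[-9.22697138e-01  3.85525168e-01 -5.80203202e-04]
 [ 3.85525605e-01  9.22696047e-01 -1.41869793e-03]
 [-1.15925561e-05 -1.53271171e-03 -9.99998825e-01]]
```

View pics/top.png

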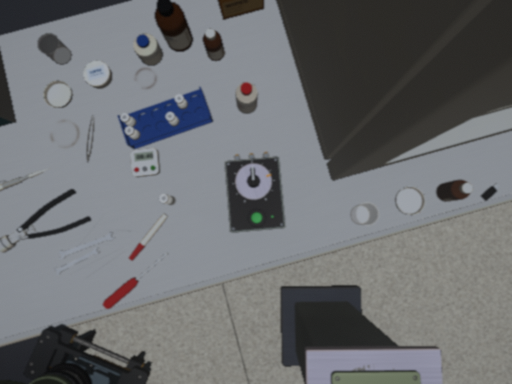

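View pics/side.png

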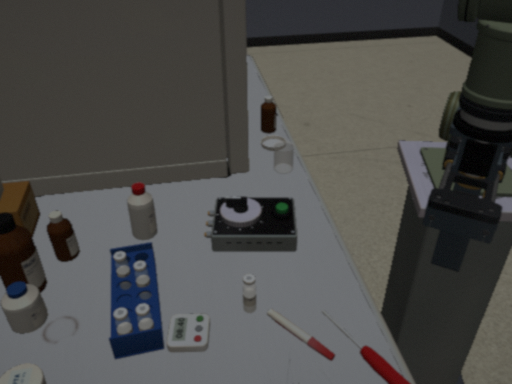

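The top view shows the console at about (255,195), with the knob at (253,181), the green button at (257,217), the vial at (166,199) and the beaker at (363,214). A tall cabinet stands to the right, with its corner near (330,170).

```bash
cat >h.py <<'E'
import numpy as np,cv2
from station import robot,get_image,camera_params
def ray(p,uv,z):
    uv=np.atleast_2d(uv); c=np.c_[(uv[:,0]-p['cx'])/p['fx'],(uv[:,1]-p['cy'])/p['fy'],np.ones(len(uv))]
    w=c@p['attitude'].T; return p['eye']+w*((z-p['eye'][2])/w[:,2])[:,None]
def down(psi): # tool down, closing line y at world angle psi (deg)
    c,s=np.cos(np.radians(psi)),np.sin(np.radians(psi))
    y=np.array([c,s,0]);z=np.array([0,0,-1.]);return np.c_[np.cross(y,z),y,z]
E
python3 - <<'E'
from h import *
D=np.load('top.npz');a,d=D['a'],D['d'];p=camera_params('top')
hsv=cv2.cvtColor(a,cv2.COLOR_BGR2HSV)
sub=np.zeros(a.shape[:2],bool);sub[155:235,222:290]=1
g=sub&cv2.inRange(hsv,(45,90,40),(85,255,255)).astype(bool)
v,u=np.nonzero(g);B=ray(p,[u.mean(),v.mean()],.071)[0]
o=sub&cv2.inRange(hsv,(5,120,100),(25,255,255)).astype(bool)
v,u=np.nonzero(o);print(len(u));M=ray(p,[u.mean(),v.mean()],.064)[0]
print('button',B,'mark',M,'knob~',ray(p,[253,181],.064),'vial',ray(p,[166,199],.07),'beaker',ray(p,[363,210],.06))
# wall
v,u=np.mgrid[0:384:8,0:512:8];dd=d[::8,::8]
c=np.stack([(u-p['cx'])/p['fx']*dd,(v-p['cy'])/p['fy']*dd,dd],-1)@p['attitude'].T+p['eye']
m=(dd>0)&(c[...,2]>.13)&(c[...,0]>.3);q=c[m];print(q.min(0),q.max(0),q[q[:,0].argmin()],q[q[:,1].argmax()])
print(robot.read_ee_rot()[:,1],camera_params('wrist'))
for psi in(-90,90,0):
    print(psi,robot.solve_ik([.44,.27,.3],down(psi)))
E
```

```text
0
button [0.46148978 0.26971248 0.071     ] mark [nan nan nan] knob~ [[0.54481463 0.27890222 0.064     ]] vial [[0.50510821 0.47729636 0.07      ]] beaker [[0.47556473 0.0277828  0.06      ]]
[ 0.54728192 -0.01450088  0.13065814] [0.92680964 0.47919802 0.70770509] [0.54728192 0.09356057 0.55529992] [0.90492747 0.47919802 0.13779176]
[ 0.38552517  0.92269605 -0.00153271] {'fx': 329.99593682207563, 'fy': 329.99593682207563, 'cx': 254.1230771282977, 'cy': 188.52613965584285, 'eye': array([0.15533383, 0.56002796, 0.3840993 ]), 'attitude': array([[ 3.85561465e-01,  8.91549401e-01,  2.37659468e-01],
       [ 9.22682129e-01, -3.72611686e-01, -9.90869357e-02],
       [ 2.13796813e-04,  2.57488248e-01, -9.66281406e-01]])}
-90 [ 3.02583302e+01  1.04582934e+01  8.80482788e+01 -2.54444375e-14
  8.14934278e+01  1.20258330e+02]
90 [ 3.02583302e+01  1.04582934e+01  8.80482788e+01 -2.54444375e-14
  8.14934278e+01 -5.97416698e+01]
0 [ 3.02583302e+01  1.04582934e+01  8.80482788e+01 -2.54444375e-14
  8.14934278e+01  3.02583302e+01]<stdin>:8: RuntimeWarning: Mean of empty slice.
  ret = ret.dtype.type(ret / rcount)
```

```bash
python3 - <<'E'
from h import *
robot.move_to([.46,.35,.26],down(90)) 
robot.move_to([.52,.275,.23],down(90)) 
p=camera_params('wrist');a,d=get_image('wrist');np.savez('w1.npz',a=a,d=d,**p)
cv2.imwrite('pics/w1.png',cv2.convertScaleAbs(a,alpha=1.5));print(robot.read_t(),p['eye'])
E
```

```text
1.7917 [0.44797034 0.27689748 0.40039588]
```

View pics/w1.png

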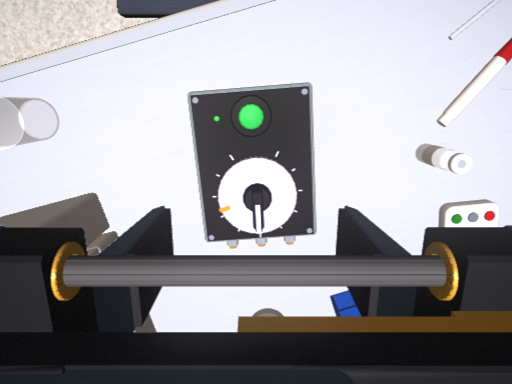

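The wrist view shows the ring centred at (257,195), with the orange mark at (224,209). The pointer's white line runs from about (257,207) to (260,233), and the button is at (251,117).

```bash
cat >>h.py <<'E'
def measure(a,p,axis=None,box=(200,320)):
    hsv=cv2.cvtColor(a,cv2.COLOR_BGR2HSV)
    def pts(m): v,u=np.nonzero(m); return np.c_[u,v].astype(float)
    g=pts(cv2.inRange(hsv,(45,120,60),(85,255,255)))
    B=ray(p,g,.071); B=B[np.linalg.norm(B[:,:2]-[.4615,.27],axis=1)<.018].mean(0)
    if axis is None:
        n,l,s,c=cv2.connectedComponentsWithStats(cv2.inRange(hsv,(0,0,90),(180,70,255)))
        P=ray(p,pts(np.ones(a.shape[:2])),.064).reshape(*a.shape[:2],3)
        r=np.linalg.norm(P[...,:2]-[.545,.279],axis=2)
        m=(cv2.inRange(hsv,(0,0,90),(180,70,255))>0)&(r<.048)
        m=cv2.morphologyEx(m.astype(np.uint8),cv2.MORPH_OPEN,np.ones((5,5)))
        cs,_=cv2.findContours(m,cv2.RETR_EXTERNAL,cv2.CHAIN_APPROX_NONE);k=cv2.convexHull(max(cs,key=cv2.contourArea))[:,0,:]
        q=ray(p,k,.064)[:,:2]; (cx,cy),R=cv2.minEnclosingCircle(q.astype(np.float32)); print('ring',cx,cy,R); axis=np.array([cx,cy])
    o=ray(p,pts(cv2.inRange(hsv,(8,150,120),(25,255,255))),.064)[:,:2]-axis
    o=o[(np.abs(np.linalg.norm(o,axis=1)-.037)<.01)]; M=o.mean(0)
    return B,axis,M
E
python3 - <<'E'
from h import *
D=np.load('w1.npz');a=D['a'];p={k:D[k] for k in D if k not in'ad' or k=='attitude'}
B,ax,M=measure(a,p);print('button',B,'axis',ax,'mark',M,np.linalg.norm(M),np.linalg.norm(ax-B[:2]))
yaw=np.degrees(np.arctan2(*(ax-B[:2])[::-1]));ma=np.degrees(np.arctan2(M[1],M[0]));print('yaw',yaw,'mark ang',ma,'ring rad',np.radians(yaw-ma))
# pixels rectified at z=.092 for the pointer
s=5000;g=np.mgrid[-50:51,-50:51]  
xs=np.linspace(-.05,.05,600)
def rect(z):
    X,Y=np.meshgrid(xs,xs);W=np.stack([ax[0]-Y,ax[1]-X,0*X+z],-1)-p['eye'];c=W@p['attitude']
    return cv2.remap(a,(c[...,0]/c[...,2]*p['fx']+p['cx']).astype(np.float32),(c[...,1]/c[...,2]*p['fy']+p['cy']).astype(np.float32),cv2.INTER_CUBIC)
r=rect(.092);cv2.circle(r,(300,300),180,(0,0,255),1);cv2.circle(r,(300,300),84,(0,0,255),1);cv2.imwrite('pics/r1.png',r)
E
```

```text
ring 0.5466867685317993 0.2807960510253906 0.04299670830368996
button [0.46253005 0.27415032 0.071     ] axis [0.54668677 0.28079605] mark [ 0.01323764 -0.03574109] 0.03811378246918493 0.08441871315996519
yaw 4.5151893403850005 mark ang -69.67658847484357 ring rad 1.2948908007838238
```

View pics/r1.png

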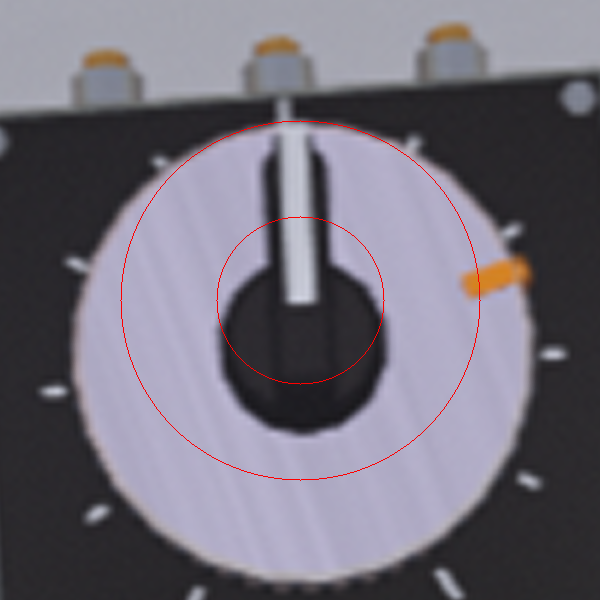

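Rectified at the pointer height, the line runs from (300,302) to (294,122). So the axis estimate is good and the pointer is at about +2°. The mark is at -69.7°, so I will grasp the bar and turn it about -72°.

```bash
python3 - <<'E'
from h import *
ax=[.5467,.2808]
robot.command_gripper(.05,10)
robot.move_to([*ax,.14],down(92))
robot.move_l([*ax,.077],max_speed=.08)
print('F',robot.read_contact_force())
robot.command_gripper(0,10)
print('w',robot.read_gripper_width(),robot.read_contact_force(),robot.read_ft_torque())
for psi in np.linspace(92,20.3,7)[1:]:
    robot.move_to([*ax,.077],down(psi)); print(round(psi),robot.read_contact_force().round(1),robot.read_ft_torque().round(3),robot.read_gripper_width())
robot.pause(.2)
robot.command_gripper(.05)
robot.move_l([*ax,.14],max_speed=.1)
robot.move_to([.52,.275,.23],down(90))
p=camera_params('wrist');a,d=get_image('wrist');np.savez('w2.npz',a=a,d=d,**p)
B,A,M=measure(a,p,np.array(ax));print(np.degrees(np.arctan2(M[1],M[0])),robot.read_t())
xs=np.linspace(-.05,.05,600)
X,Y=np.meshgrid(xs,xs);W=np.stack([ax[0]-Y,ax[1]-X,0*X+.092],-1)-p['eye'];c=W@p['attitude']
r=cv2.remap(a,(c[...,0]/c[...,2]*p['fx']+p['cx']).astype(np.float32),(c[...,1]/c[...,2]*p['fy']+p['cy']).astype(np.float32),cv2.INTER_CUBIC)
t=np.radians(M_:=np.degrees(np.arctan2(M[1],M[0])))
cv2.line(r,(300,300),(int(300-200*np.sin(t)),int(300-200*np.cos(t))),(0,0,255),1)
cv2.imwrite('pics/r2.png',r)
E
```

```text
F [ 0.63060918 -0.25448474 -0.29974328]
w 0.010813257809424628 [ 0.29707466 -6.89785073  2.67173054] [-1.22730505 -0.05825304  0.00731261]
80 [-0.3 -7.5  2.2] [-1.371 -0.092  0.031] 0.010893179432176138
68 [ 0.6 -8.2  3. ] [-1.388 -0.079 -0.026] 0.01091159540637078
56 [ 0.8 -7.4  1.8] [-1.51  -0.046 -0.02 ] 0.010905171022948223
44 [-0.1 -8.5  3.2] [-1.664  0.041  0.006] 0.010911489619569382
32 [-1.  -9.   3.6] [-1.654  0.039 -0.106] 0.011282379615414383
20 [-0.6 -8.7  3.8] [-1.689  0.157 -0.028] 0.011129413155740713
-69.76647859058751 9.4333
```

View pics/r2.png

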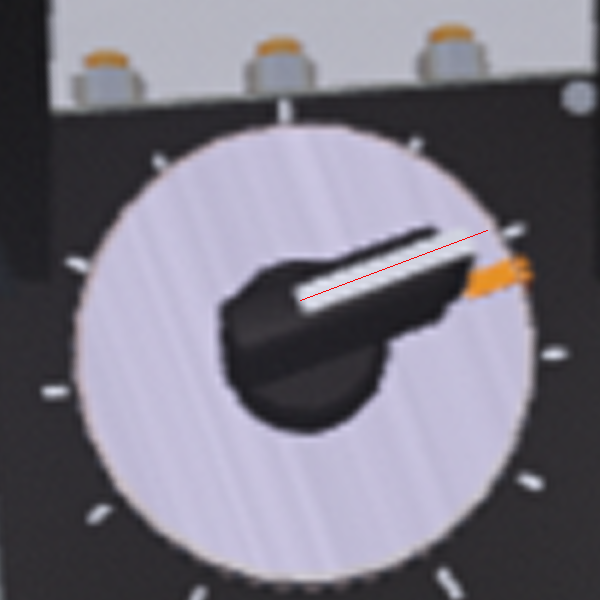

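The pointer's line now runs from (304,304) to (470,238), parallel to the mark's radial line (overlaid in red) within about 1.5°. The ring has not moved (-69.7° before, -69.8° now). Next is the button.

```bash
python3 - <<'E'
from h import *
b=[.4626,.2742]
robot.command_gripper(0,10)
robot.move_to([*b,.13],down(90))
robot.move_l([*b,.08],max_speed=.08)
f0=robot.read_contact_force()[2]
for z in np.r_[.073,np.arange(.071,.0605,-.001)]:
    robot.move_l([*b,z],max_speed=.03); robot.pause(.05)
    f=robot.read_contact_force()[2]-f0; print(round(z,4),robot.read_tool_pos()[2].round(4),round(f,1))
    if f>11: break
robot.pause(.2)
robot.move_l([*b,.13],max_speed=.1)
robot.move_to([.52,.275,.23],down(90))
p=camera_params('wrist');a,d=get_image('wrist');B,A,M=measure(a,p,np.array([.5467,.2808]))
print(np.degrees(np.arctan2(M[1],M[0])),B,robot.read_t())
cv2.imwrite('pics/w3.png',a)
E
```

```text
0.073 0.073 -0.1
0.071 0.0712 2.1
0.07 0.0702 2.5
0.069 0.0691 1.9
0.068 0.0681 3.2
0.067 0.0671 3.9
0.066 0.0661 4.4
0.065 0.0653 5.2
0.064 0.0652 11.6
-70.39825557372646 [0.462224   0.27398341 0.071     ] 16.0167
```

View pics/w3.png

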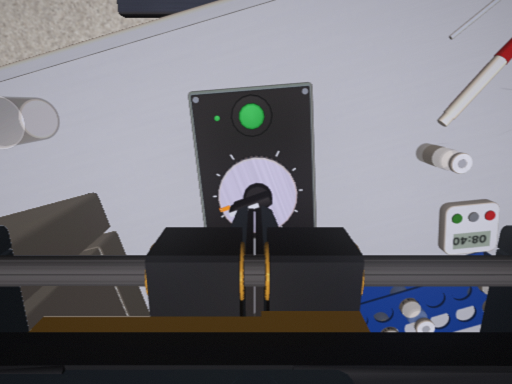

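The button bottomed out at z = 65.2 mm, where the force jumped to 11.6 N, and has sprung back. The pointer still meets the mark at (224,209), and the beaker at (30,120) and vial at (450,158) have not moved.

```bash
python3 -c "
from station import hand_in
print(hand_in())"
```

```text
the job is handed in; nothing more can be done
None
```

The job is handed in, with no verdict returned: the pointer is within about 1.5° of the orange mark, the ring did not measurably move, the button was pressed fully and released, and the beaker and vial were not disturbed.

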